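Refit the drip tray of the coffee machine

TASK

Put the drip tray back into the coffee machine: tuck its tongue under the lip at the back of the tray bay, below the brew head, push the tray back against the sprung switch and swing its front down behind the front sill, so that it lies flat and fully home and keeps the switch pressed. The bay can be clamped higher or lower, so feel for its floor; do not force the tray, and leave the other things on the worktop where they are.

Things in the scene. Friction and masses are not known exactly. Their poses are not given: they have to be found in the camera images.
- coffee_machine: Grey coffee machine, fixed, 300 long, 142 wide, 252 high. x points from its front to its back, y left, z up; origin on the worktop, middle plane. In its frame (mm): tray bay at the front, x -170 to 45, clamped at a height that differs from time to time and is not reported: its flat floor lies at z 20 to 52. Bay 106 wide between side walls 14 high. Seated, the tray's origin is at about x -63, y 0, on the floor.
- head (a point): Lower front edge of the brew head that hangs over the back of the bay (machine frame x -32, y 0, z 130 mm; spouts below it to z 102 at x -22 to 22). Bay parts: front sill, inner face x -158, 12 thick, 11 above the bay floor; at the back a lip: the slot under it is 13 high above the floor, 106 wide, mouth at x 23, back wall at x 37; lip top 25 above the floor.
- tray_switch (a joint): Orange sprung plunger, 16 wide, in the middle of the slot's back wall; value = travel (0 free, standing 9 mm out; 0.009 m fully in, level with the wall). 2.4 N to start, 6 N fully in. The bay with its slot is 5 mm longer than the tray: a seated tray is pushed against the sill by it and keeps it in by about 4 mm.
- tray_tab (a point): Centre of the upright orange pull tab of the loose drip tray: 36 long (tray x), 14 thick (y), 40 high. Axes as the tray's: x from tab end (front) to tongue end (back), y left, z up. The tray's origin is the centre of its flat underside; the tab centre is at x -72, y 0, z 36 mm in the tray frame, the tab stands on the body from z 16 to 56.
- tray_tongue (a point): Middle of the lower edge of the tray's tongue end (tray frame x 95, y 0, z 0 mm); axes as the tray's. The grey tray is 190 long, 100 wide, 0.2 to 0.33 kg, and lies flat on the worktop at the start: body x -95 to 73, 16 thick; tongue x 73 to 95, 7 thick, full width, level with the underside.
- mug: Orange mug, 81 x 113 x 101 mm, bystander; origin under its centre
- lemon: Lemon, 83 x 58 x 58 mm, bystander; origin under its centre
- mandarin: Mandarin, about 49 mm, bystander; origin under its centre
- tin: Flat blue round tin, 86 mm wide, 40 high, bystander; origin under its centre
- jar: Red jam jar with green lid, 74 mm wide, 90 high, bystander; origin under its centre
Mind the look-alikes: they are no part of the job. Leave any pink look-alike of the part that bears tray_tab alone.

How it is judged:
By the outcome, as a careful person would: the job done as asked, in the order asked, and still so for the second after the job is handed in, with the robot touching nothing.
It also fails if it takes over 48 s, if anything falls off the work surface, if the arm or the gripper's body presses on something with over 40 N, if the wrist force passes 120 N, or if a joint passes its speed limit or range.

ROBOT

A 6-joint arm with a two-finger parallel gripper is mounted at the origin on a cart in front of the work surface, level with it; the furniture and walls round the work are solid. World frame = base frame: x ahead of the robot, y to its left, z up, the work surface at z = 0. Lengths are in m, angles in degrees, forces in N, time in s.
With the tool pointing down it reaches from about 0.275 to 0.825 m from the base axis. Payload 4.9 kg.
Tool frame: the origin (TCP) lies midway between the tips of the shut fingers; the grasp point (between the pads) lies 19 mm behind it (r.grip_point_offset is the distance from the TCP to the grasp point, in m); z points along the fingers, x is the direction in which the jaws open and shut, and the axes are right-handed (so a half turn about z gives the same grasp; the last joint's range is limited). The gripper opens to 85 mm and grips with 20 to 120 N. Pads are 22 mm wide; open, the fingers measure 114 mm over their backs; the gripper's body (76 mm by 85 mm) begins 54 mm behind the grasp point. The pads swing forward as they close: fully open they stand 13 mm farther back than shut.
Start: joints at [68.973, 18.69, -11.035, 60.275, 0, 82.311], TCP at [0.127, 0.535, 0.231] pointing down, gripper open.
Joint ranges: [-152.03, 152.03], [-55.5, 102.48], [-74.3, 77.21], [-110.64, 120.58], [-84.22, 78.4], [-180, 180]. Speed limits (degrees/s): [147.25, 147.25, 180, 180, 180, 180].

INTERFACE

Orientations are given as a 3x3 rotation matrix whose columns are the frame's x, y, z axes.
In Python, from bench import r gives the robot as it stands. The module is installed in compiled form; this text tells all that it offers. Calls block until the motion is done:
- r.move_ptp(position, orientation): joint-space move of the TCP to a pose.
- r.move_straight(position, ori=None, v=0.15, f_stop=None): straight line of the TCP; ori=None keeps the orientation; v is the mean speed in m/s. With f_stop (N) it stops when the force on the tool has changed by that much, and returns True; else False.
- r.move_j(angles): joint-space move.
- r.grip(opening): opening from 0.0 (shut) to 1.0 (fully open); the grip force is fixed at half the most; returns when the fingers have stopped.
- r.dwell(seconds).
- r.ik(position, orientation): joint angles nearest the present ones, or None.
- r.get_obs(): the state.
- r.capture(name): name is "side" or "top"; returns a dict with "pixels" (384x512x3 uint8, red, green, blue), "depth" (384x512 float32, m along the optical axis (not along the pixel's ray), 0 where there is no reading), "mtx" (3x3 intrinsics, pixels), "R" (3x3) and "t" (3): a world point X has camera coordinates R X + t. Camera axes: x right, y down, z forward; pixel columns grow to the right and rows downward; lengths in m; the calibration is good to about 2 mm. A picture is of the moment at which its call begins.
A pose or a line that the arm cannot do raises r.PlanningError and nothing moves.
- r.close_job(): hands the job in, once; it reports no verdict.
The state is a dict: "clock": time; "joint_pos": joint angles; "joint_vel": joint speeds; "tau": joint torques, N m; "ee_pos": TCP position; "eef_rot": TCP orientation; "contact_force": force on the tool from outside, world axes, zero at the start; "moment": the same for the moment, N m; "gripper_width": opening from 0.0 (shut) to 1.0 (fully open).
Only numpy, scipy, OpenCV 4.12 (cv2) and the standard library are available. Lean on these libraries where they do the work, as an engineer would, in place of code of your own. Each camera call takes 0.05 s, during which the arm holds its last target. There are 200 camera calls.

## Working session

There is one attempt and no reset: what is moved stays moved. The work goes in short steps, each a Python script; the robot and the scene stay as the last script left them, time stands still between calls to the robot, and variables do not carry over. Pictures are saved under pics/ and viewed, about 8 in all and at most 12, crops included, and the job is handed in when it is done.

```bash
mkdir -p pics
cat > h.py <<'E'
import numpy as np, cv2, pickle
from bench import r
def snap(n,f):
    c=r.capture(n); pickle.dump(c,open(f'pics/{f}.pkl','wb')); cv2.imwrite(f'pics/{f}.png',c['pixels'][...,::-1]); return c
def load(f): return pickle.load(open(f'pics/{f}.pkl','rb'))
def cloud(c):
    d=c['depth']; v,u=np.mgrid[:d.shape[0],:d.shape[1]]
    K=c['mtx']; P=np.stack([(u-K[0,2])/K[0,0]*d,(v-K[1,2])/K[1,1]*d,d],-1)
    return (P-c['t'])@c['R']
def proj(c,X):
    p=c['R']@np.array(X)+c['t']; q=c['mtx']@p; return q[:2]/q[2]
def crop(f,x0,y0,x1,y1,s,out):
    im=cv2.imread(f'pics/{f}.png')[y0:y1,x0:x1]; cv2.imwrite(f'pics/{out}.png',cv2.resize(im,None,fx=s,fy=s,interpolation=cv2.INTER_CUBIC))
E
python3 - <<'E'
from h import *
a=snap('top','t0');b=snap('side','s0')
im=np.vstack([a['pixels'],b['pixels']]);
cv2.imwrite('pics/b0.png',cv2.resize(im[...,::-1],(400,600)))
for c in(a,b): print(-c['R'].T@c['t'],c['R'].round(3).tolist(),c['mtx'].tolist())
print(r.get_obs())
E
```

```text
[ 0.48737303 -0.1089343   1.44502905] [[-0.008, -1.0, -0.013], [-0.998, 0.009, -0.057], [0.057, 0.013, -0.998]] [[414.4293067660791, 0.0, 245.46165909294427], [0.0, 414.4293067660791, 194.32001112025452], [0.0, 0.0, 1.0]]
[0.62542679 0.90914002 0.75235135] [[-0.997, 0.078, -0.013], [0.053, 0.54, -0.84], [-0.058, -0.838, -0.542]] [[359.9007781603719, 0.0, 264.4859948775271], [0.0, 359.9007781603719, 193.68304757089277], [0.0, 0.0, 1.0]]
{'clock': 0.1, 'joint_pos': array([ 6.89728688e+01,  1.87276814e+01, -1.10851780e+01,  6.02758683e+01,
        5.94866344e-04,  8.23110104e+01]), 'joint_vel': array([-0.01993036, -0.0917998 ,  0.0807165 ,  0.01056852,  0.10263359,
        0.04582908]), 'tau': array([ 5.81372569e-04, -4.44239008e+01,  2.63037980e+01,  7.86913588e-03,
       -1.07716596e-04, -1.25741661e-05]), 'ee_pos': array([0.12668061, 0.53467904, 0.23058981]), 'eef_rot': array([[ 2.30697103e-01,  9.73025450e-01, -5.65340435e-04],
       [ 9.73024407e-01, -2.30697693e-01, -1.44174469e-03],
       [-1.53327701e-03, -2.17483719e-04, -9.99998801e-01]]), 'contact_force': array([-0.23254114, -0.94339862, -0.07055217]), 'moment': array([ 0.03983526,  0.02759856, -0.02796195]), 'gripper_width': 0.9994883891555245}
```

View pics/t0.png

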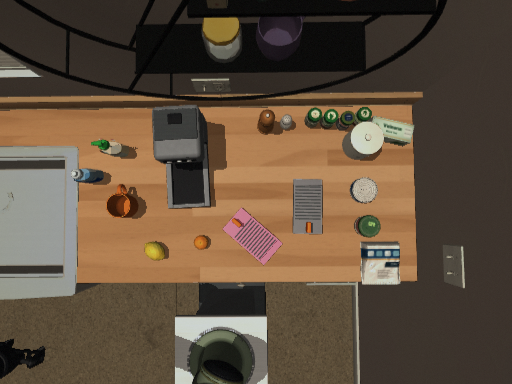

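View pics/s0.png

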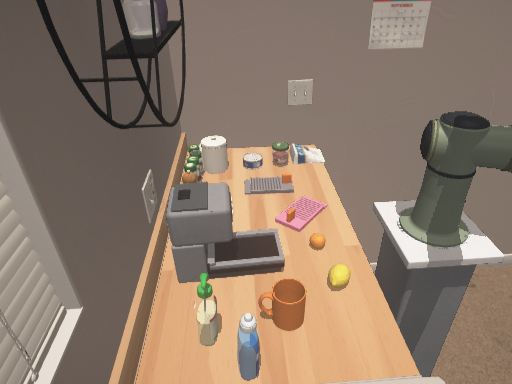

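The top view shows the machine with its front edge near (188,206) and the brew head at (180,130). There are two tray candidates. One is grey with an orange tab at (309,228), with its body centred on (308,205). The other is pink, at (252,236). The grey one with the orange tab fits the description, and pink is the look-alike to leave alone. I'll confirm in an enlarged crop.

Run:
```python
from h import *
crop('t0',145,95,335,270,4.2,'c0')
c=load('t0'); P=cloud(c)
# tray: points z 8-25mm in region
def rect(m,name):
    q=P[m][:,:2].astype(np.float32); (cx,cy),(w,h),a=cv2.minAreaRect(q); print(name,len(q),cx,cy,w,h,a, np.median(P[m][:,2]))
sub=np.zeros(P.shape[:2],bool); sub[172:242,285:330]=1
z=P[...,2]
rect(sub&(z>.004)&(z<.03),'tray all'); rect(sub&(z>.011)&(z<.03),'tray body'); rect(sub&(z>.045),'tab')
sub=np.zeros_like(sub); sub[98:215,145:218]=1
rect(sub&(z>.235)&(z<.27),'machine top')
ii=np.zeros_like(sub); ii[160:205,172:206]=1
zz=z[165:204,150:215]
np.set_printoptions(linewidth=250)
print((z[100:214:3,150:216:3]*1000).astype(int))
print('worktop z',np.median(z[200:240,215:225]))
```

```text
tray all 1688 0.52594393491745 -0.3034251034259796 0.15225976705551147 0.23985739052295685 89.20789337158203 0.015275297767225707
tray body 1318 0.5271025896072388 -0.3108157813549042 0.12015661597251892 0.1864238977432251 89.47644805908203 0.016340403431472618
tab 54 0.4626687169075012 -0.2071685791015625 0.1997002363204956 0.034071940928697586 85.56609344482422 0.05588526764876253
machine top 2242 0.7439186573028564 0.11062680184841156 0.1557040810585022 0.13576234877109528 2.3872408866882324 0.2437812977251929
[[  87   89   84   85   89   92   87   90   88   89   84   92   85  414  416  412  412  415  410  410  411  406]
 [  55   58   56   59   60   59   54   57   59   56   55   55   53   54   48   52   48   44   46   53   47   49]
 [  24   21   16   21   19  234  231  236  235  236  234  237  239  237  235  236   18   16   11   12   14    7]
 [  -3  237  240  242  238  236  244  248  248  245  247  247  249  246  248  243  232    3    0   -1   -6   -1]
 [   0  242  244  244  244  244  247  246  246  243  242  243  244  243  243  247  230    4   -2   -2    2    0]
 [   2  246  247
[... 3046 characters left out ...]
   -1    1   -2    0   54   51   37   45   42   45   40   43   42   43   39   40   50   60    3   -3]
 [   0   -2    0    4    3    3   59   60   41   46   39   41   42   42   39   40   42   39   56   55   29    0]
 [  -2    1    1   -3   -5    3   56   57   44   43   44   44   40   42   42   44   43   41   40   52   33    4]
 [  -3   -3    2   -4   -1    1   55   52   54   48   54   53   54   54   44   47   53   48   49   57   37    0]
 [  -2   -1    3   -1   -1    0   50   49   30   -1   -6   -2    2   -2    1    1    0    1   -5    2    0    1]
 [   4   -2    0   -5   -5   -1   -4    2    4   -1   -1    0   -1   -4    1    0    2   -2   -2   -1   -1    0]]
worktop z -0.0003554565642731305
```

View pics/c0.png

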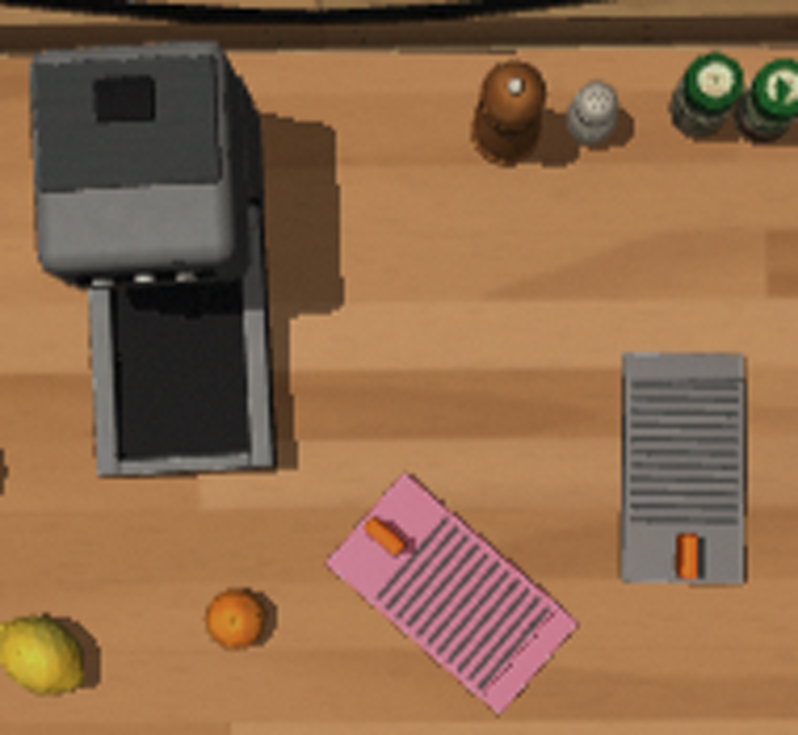

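The crop confirms it: the grey tray has an orange tab at crop (688,556), its tongue end is at the top (y 353), and it lies nearly square to the robot. The pink look-alike has its own tab at (385,537). Depth puts the bay floor at about 41 mm and the wall tops at about 55 mm. Next I fit the edges.

```bash
cat >> h.py <<'E'
def back(c,u,v,z):
    K=c['mtx']; d=c['R'].T@np.array([(u-K[0,2])/K[0,0],(v-K[1,2])/K[1,1],1]); o=-c['R'].T@c['t']
    return o+d*(z-o[2])/d[2]
def fitline(p):
    p=np.array(p)[:,:2]; vx,vy,x,y=cv2.fitLine(p.astype(np.float32),cv2.DIST_HUBER,0,.001,.001).ravel(); return np.array([x,y]),np.array([vx,vy])
def edges(c,rows,c0,c1,z0,z1,th=90,byrow=True):
    """grey-vs-wood boundaries along lines; returns fitted lines at heights z0 (first), z1 (last)"""
    s=cv2.cvtColor(c['pixels'],cv2.COLOR_RGB2HSV)[...,1].astype(float)
    A,B=[],[]
    for k in rows:
        l=(s[k,c0:c1] if byrow else s[c0:c1,k]); g=np.where(l<th)[0]
        if len(g)<5: continue
        i=g[0]; j=g[-1]
        if i==0 or j==len(l)-1: continue
        a=c0+i-(th-l[i])/(l[i-1]-l[i]); b=c0+j+(th-l[j])/(l[j+1]-l[j])
        for L,q,z in((A,a,z0),(B,b,z1)): L.append(back(c,q,k,z) if byrow else back(c,k,q,z))
    return fitline(A),fitline(B)
E
python3 - <<'E'
from h import *
c=load('t0')
ang=lambda l:np.degrees(np.arctan2(*(l[1][::-1]))).round(2)
def show(n,L,):
    for l in L: print(n,l[0].round(4),ang(l))
show('tray L/R',edges(c,range(185,230),280,336,0,.016))
show('tray back/front',edges(c,list(range(298,304))+list(range(314,320)),165,245,.007,.016,byrow=False))
show('bay L/R',edges(c,range(172,203),158,220,.055,.055))
show('bay front',edges(c,range(176,205),190,216,.055,.052,byrow=False)[1:])
s=c['pixels'].astype(int); o=(s[...,0]-s[...,2]>110); o[:215]=0;o[240:]=0;o[:,:298]=0;o[:,322:]=0
v,u=np.where(o); print('tab px',u.min(),u.max(),v.min(),v.max(),back(c,u.mean(),v.mean(),.05))
s=cv2.cvtColor(c['pixels'],cv2.COLOR_RGB2HSV)[...,1]; print(s[190,160:216]); print(s[198:214,190])
E
```

```text
tray L/R [ 0.5099 -0.2534] -1.14
tray L/R [ 0.537  -0.3531] -1.58
tray back/front [ 0.623  -0.3088] 88.36
tray back/front [ 0.4323 -0.3053] 89.44
bay L/R [0.5848 0.174 ] 2.99
bay L/R [0.5989 0.0312] 2.49Traceback (most recent call last):
  File "<stdin>", line 9, in <module>
  File "h.py", line 30, in edges
    return fitline(A),fitline(B)
           ~~~~~~~^^^
  File "h.py", line 18, in fitline
    p=np.array(p)[:,:2]; vx,vy,x,y=cv2.fitLine(p.astype(np.float32),cv2.DIST_HUBER,0,.001,.001).ravel(); return np.array([x,y]),np.array([vx,vy])
      ~~~~~~~~~~~^^^^^^
IndexError: too many indices for array: array is 1-dimensional, but 2 were indexed
```

Run:
```python
from h import *
c=load('t0'); np.set_printoptions(linewidth=250)
g=cv2.cvtColor(c['pixels'],cv2.COLOR_RGB2GRAY); s=cv2.cvtColor(c['pixels'],cv2.COLOR_RGB2HSV)[...,1]
for k in(176,184,192,198): print(k,'\n',g[k,162:216],'\n',s[k,162:216])
for k in(178,188,198): print(k,'\n',g[194:214,k],s[194:214,k])
A=[];B=[]
for k in range(176,200):
    l=g[k].astype(float); th=60
    i=next(i for i in range(168,185) if l[i]>=th>l[i+1] and l[i+3]<45); a=i+(l[i]-th)/(l[i]-l[i+1])
    j=next(j for j in range(210,190,-1) if l[j]>=th>l[j-1] and l[j-3]<45); b=j-(l[j]-th)/(l[j]-l[j-1])
    A.append(back(c,a,k,.055));B.append(back(c,b,k,.055))
for L in(A,B):
    p,d=fitline(L); print(p,np.degrees(np.arctan(d[1]/d[0])))
# side camera
b=load('s0'); crop('s0',160,150,360,290,4,'c1')
```

```text
176 
 [143 144 145 144  96 127 123 122 126  76  16  32  31  32  32  32  32  31  29  31  31  31  33  30  30  30  30  31  29  31  29  31  30  31  30  31  31  32  31  29  31  85 125 125 123 123  34  54  76  77  74  79 152 151] 
 [132 133 131 130 102  14  14  14  14  16   0  15  16  15   8  16  15  16   9   8   8   8   8  16  16  16  16  24   9  16   9   8   8   8  16  16  16   8   8  17  30  15  16  14  14  12  28 127 129 131 133 131 126 127]
184 
 [124 124 125 125 124 125 125 125 122 106  22  11  33  33  30  32  34  31  33  32  31  32  31  32  32  33  29  29  32  33  31  32  31  31  30  33  31  32  32  30  31  43 129 125 124 120  88  23  62  61  62  66 125 125] 
 [145 145 144 146 141  10  16  14  12  12  11  43  15  15  16   8  15   0   8  15   8  15  16  15   8   8  26  17  15  15  16   8   8   8   8  15  16   8  15   0   8  12  12  12  10  13  17 100 146 146 146 149 144 144]
192 
 [130 127 129 129 129 109 124 124 121 121  45  12  33  32  33  31  31  32  33  32  32  32  33  32  33  33  32  33  33  32  32  33  32  33  31  31  31  32  32  32  31  37 123 124 123 121 118  19  46  62  62  
[... 552 characters left out ...]
15   0   8  15   8  16  15  15  15  23  23   8   7   8  16  15   8  15   8  16  13  14   8  14  13 137 149 147 147 150 145]
178 
 [ 33  31  34  33  34  34  34  33  33  35  60 121 122 112  73 133 135 133 134 136] [ 15   8  15  15   8   7  15   8   0  14   8  15  12  20 138 139 138 139 140 138]
188 
 [ 31  33  34  33  34  32  34  34  33  56 121 124 114  47  81 135 134 134 134 131] [  8  15  15   8  15  23  15  15   8  13  16  16  17  96 147 139 140 138 137 139]
198 
 [ 31  31  31  32  31  31  33  33  38  71 122 122 111  78 148 149 150 152 150 149] [ 16   8  16   8   8   8   0   0   7  17  12  16  22 133 125 125 125 124 125 126]
[0.5984361  0.15759133] 2.133663
[0.5933734  0.05095271] 2.0575948
```

View pics/c1.png

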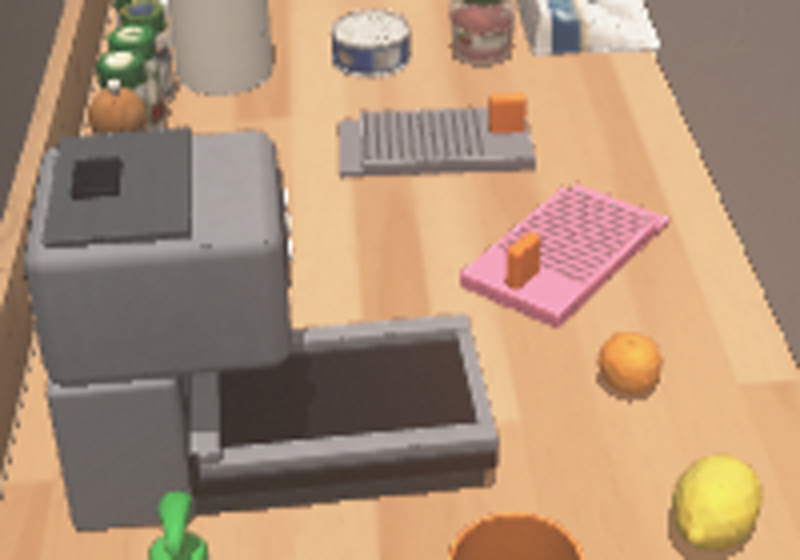

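The side view shows the bay empty at crop (350,390), with its front sill at (480,400). The grey tray's tab is at the robot end, crop (507,113), and its tongue at (350,148). Inner bay width measures 106.4 mm, as it should. I need the sill position and yaw, then I'll grasp.

Run:
```python
from h import *
c=load('t0'); g=cv2.cvtColor(c['pixels'],cv2.COLOR_RGB2GRAY).astype(float)
F=[];th=78
for k in range(175,202):
    i=next(i for i in range(196,210) if g[i,k]<th<=g[i+1,k]); F.append(back(c,k,i+(th-g[i,k])/(g[i+1,k]-g[i,k]),.052))
p,d=fitline(F); print('sill',p,np.degrees(np.arctan2(d[1],d[0])))
# machine head yaw: silhouette left edge at z .25
s=cv2.cvtColor(c['pixels'],cv2.COLOR_RGB2HSV)[...,1]; print(s[112:150:6,148:160])
A=[]
for k in range(110,150):
    l=s[k].astype(float); i=next(i for i in range(148,165) if l[i+1]<70<=l[i]); A.append(back(c,i+(l[i]-70)/(l[i]-l[i+1]),k,.25))
p,d=fitline(A); print('head left',p,np.degrees(np.arctan(d[1]/d[0])))
# IK feasibility for leaned grasp
def pose(yaw,lean):
    y=np.radians(yaw); l=np.radians(lean)
    X=np.array([np.cos(y),np.sin(y),0]); Z=-np.cos(l)*np.array([0,0,1])+np.sin(l)*X
    J=np.array([-np.sin(y),np.cos(y),0])   # jaw axis = tray y
    for s in(1,-1): yield np.column_stack([s*J,np.cross(Z,s*J),Z])
for R in pose(-1.4,10): print('grasp',r.ik([.4557,-.3015,.022],R))
for L in(0,10,20):
  for R in pose(2.3,L): print('place',L,r.ik([.49,.1,.1],R))
```

```text
sill [0.53734607 0.10745297] -87.09314
[[147 148 147 144  14  15  16  12  13   4   8  16]
 [145 145 145 144  68  14  16   4   4  12   9   9]
 [141 143 141 142 111  15  12  13   8  13   4  12]
 [144 143 141 140 132  13  10   8   4   8   4   8]
 [140 139 140 141 138  14  15   8   8   8  12   8]
 [136 137 137 135 133  72  13  16  17  17  13  15]
 [139 140 138 137 139 112  15  12  13  14  14  14]]
head left [0.7611907  0.17722225] 3.0477
grasp [-45.10609132  27.41069607 -35.11985393  20.20537751   6.89116866
 -43.2681413 ]
grasp [-45.10609132  27.41069607 -35.11985393  20.20537751   6.89116866
 136.7318587 ]
place 0 [  3.07162835  21.16954782 -28.90023091  39.93022127   0.
   0.77162835]
place 0 [   3.07162835   21.16954782  -28.90023091   39.93022127    0.
 -179.22837165]
place 10 [  3.16366179  15.09013519 -39.46547725  25.44550069  -0.14996779
   0.85054276]
place 10 [ 3.16366179e+00  1.50901352e+01 -3.94654773e+01  2.54455007e+01
 -1.49967787e-01 -1.79149457e+02]
place 20 [  3.27656345  10.50703913 -49.96386736   9.53176826  -0.33399009
   0.91767986]
place 20 [   3.27656345   10.50703913  -49.96386736    9.53176826   -0.33399009
 -179.08232014]
```

Machine yaw is about 2.6° and its origin about (0.695, 0.109). Tray yaw is about −1.3°, with its centre at (0.528, −0.303). I'll grasp the tab with the tool leaned back 10°, so it stands vertical once the tray is tilted nose-down.

```bash
cat >> h.py <<'E'
LEAN=10.; ZG=.041
def ry(a): a=np.radians(a); return np.array([[np.cos(a),0,np.sin(a)],[0,1,0],[-np.sin(a),0,np.cos(a)]])
def rz(a): a=np.radians(a); return np.array([[np.cos(a),-np.sin(a),0],[np.sin(a),np.cos(a),0],[0,0,1]])
_Z=np.array([np.sin(np.radians(LEAN)),0,-np.cos(np.radians(LEAN))]); _J=np.array([0,1.,0])
RT=np.column_stack([_J,np.cross(_Z,_J),_Z])           # tool in tray frame
PT=np.array([-.072,0,ZG])+.019*_Z                      # TCP in tray frame
def tcp(p_ref,yaw,tilt,ref=(.095,0,0)):
    """TCP pose that puts tray point ref at world p_ref, nose-down tilt"""
    R=rz(yaw)@ry(tilt); return np.array(p_ref)+R@(PT-np.array(ref)), R@RT
MO=np.array([.6954,.1088,0]); MY=2.6
def mw(x,y,z): return MO+rz(MY)@np.array([x,y,z])
def st(m=''):
    o=r.get_obs(); print(m,'t',round(o['clock'],2),'p',o['ee_pos'].round(4),'F',o['contact_force'].round(1),'M',o['moment'].round(2),'w',round(o['gripper_width'],3))
    return o
E
python3 - <<'E'
from h import *
p,R=tcp([.5278,-.3033,0],-1.3,0,ref=(0,0,0)); print(p)
r.move_ptp(p+[0,0,.09],R); st('above')
print(r.move_straight(p,v=.1,f_stop=8)); st('down')
r.grip(0.0); st('grip')
r.move_straight(p+[0,0,.10],v=.12); st('lift')
snap('side','s1')
p2,R2=tcp(mw(-.045,0,.12),MY,10); print(p2,r.ik(p2,R2))
crop('s1',200,80,360,200,5,'c2')
E
```

```text
[ 0.459117   -0.30174136  0.02228865]
above t 3.27 p [ 0.4595 -0.3012  0.1124] F [ 0.5 -0.4 -0.7] M [0.04 0.18 0.01] w 1.0
False
down t 4.33 p [ 0.4596 -0.3021  0.0228] F [ 1.1 -0.8 -0.8] M [-0.01  0.13 -0.03] w 0.999
grip t 4.97 p [ 0.4592 -0.3018  0.0225] F [-2.1  0.5  2.9] M [0.1  0.23 0.1 ] w 0.153
lift t 5.96 p [ 0.4584 -0.3012  0.1214] F [-0.5  0.2 -3.1] M [ 0.01  0.44 -0.04] w 0.152
[0.49326498 0.0996211  0.17037636] [  3.00795093  16.76568072 -23.31788521  49.91643407   0.
   0.40795093]
```

View pics/c2.png

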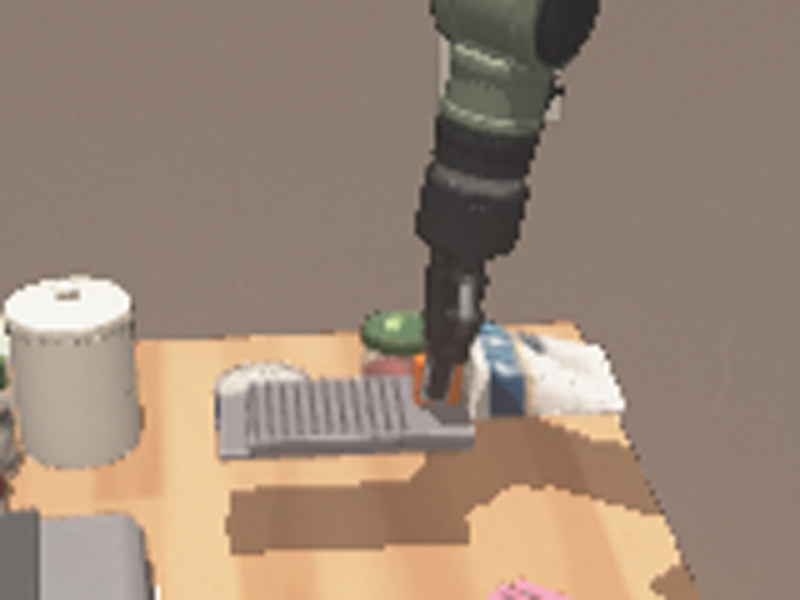

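The side crop shows the tray held by its orange tab at crop (438,385) and hanging essentially level. The wrist reads about 3 N of tray weight. Next I move to a staging pose in front of the bay, clear of the head, and check alignment from the top camera.

Run:
```python
from h import *
p,R=tcp(mw(-.125,0,.12),MY,10); r.move_ptp(p,R); st('stage')
p,R=tcp(mw(-.05,0,.068),MY,10); r.move_straight(p,v=.12); st('over')
a=snap('top','t2'); b=snap('side','s2')
i=cv2.resize(a['pixels'][150:250,150:230],None,fx=6,fy=6,interpolation=cv2.INTER_CUBIC)
cv2.imwrite('pics/c3.png',i[...,::-1]); crop('s2',190,170,330,290,5.5,'c4')
```

```text
stage t 7.5 p [0.4139 0.0954 0.1703] F [-0.1 -0.  -3.2] M [-0.01  0.15 -0.01] w 0.157
over t 8.41 p [0.4878 0.0993 0.1184] F [-0.5  0.1 -3.6] M [ 0.01  0.19 -0.04] w 0.152
```

View pics/c3.png

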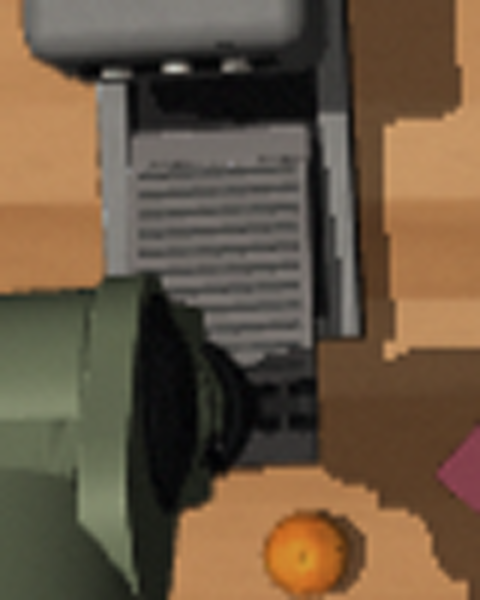

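View pics/c4.png

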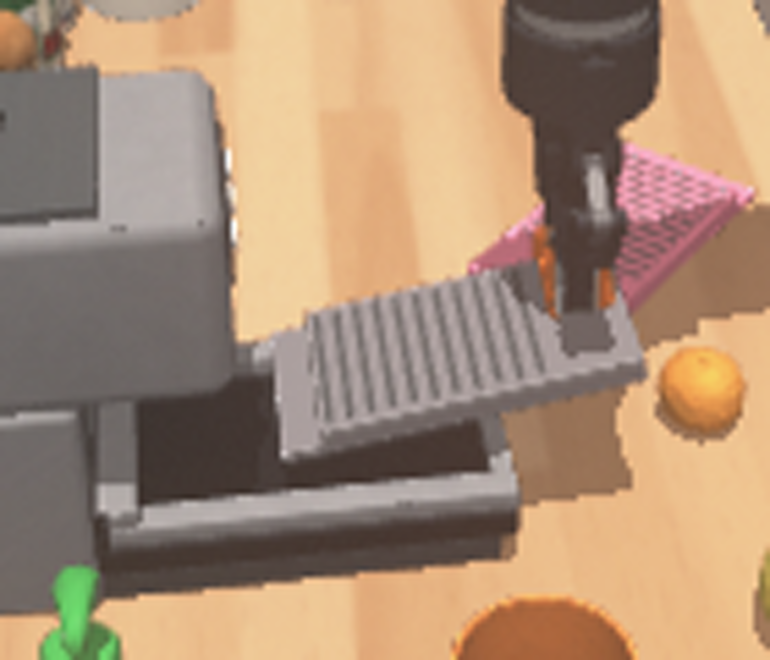

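The top crop shows the tongue edge running from (133,133) to (307,126), inside the bay walls and in front of the head. The side crop shows the tray tilted nose-down, with the tongue's lower left corner at (285,460) and the front lower corner at (640,380). I'll compare both with the model.

Run:
```python
from h import *
a=load('t2');b=load('s2'); o=r.get_obs()
Rt=o['eef_rot']@RT.T; T=o['ee_pos']-Rt@PT
w=lambda x,y,z:T+Rt@np.array([x,y,z])/1000
print('tilt cmd',np.degrees(np.arcsin(-Rt[2,0])),'tip',w(95,0,0))
for n,x in(('tongueL',(95,50,7)),('tongueR',(95,-50,7))): print(n,((proj(a,w(*x))-[150,150]+.5)*6).round(0))
for n,x in(('tongueL',(95,50,0)),('frontL',(-95,50,0))): print(n,((proj(b,w(*x))-[190,170]+.5)*5.5).round(0))
L=back(a,150+133/6-.5,150+133/6-.5,.075);R=back(a,150+307/6-.5,150+126/6-.5,.075); print(L,R,(L+R)/2)
m=rz(MY).T@((L+R)/2-MO); print('machine frame',m, 'rel yaw',np.degrees(np.arctan2(-(R-L)[0],-(R-L)[1]))*-1)
```

```text
tilt cmd 9.990457379711243 tip [0.64507763 0.10654834 0.0684342 ]
tongueL [128. 132.]
tongueR [307. 122.]
tongueL [280. 467.]
frontL [646. 384.]
[0.64334222 0.15366029 0.075     ] [0.64628357 0.05694696 0.075     ] [0.6448129  0.10530362 0.075     ]
machine frame [-0.05069363 -0.00119799  0.075     ] rel yaw 1.7420021191955786
```

Predicted and seen corners agree within about 1 mm and pitch within 0.1°. Next I feel for the floor.

Run:
```python
from h import *
p,R=tcp(mw(-.045,0,.050),MY,10); print(r.move_straight(p,ori=R,v=.06,f_stop=5)); st('in walls')
p,R=tcp(mw(-.045,0,.030),MY,10); print(r.move_straight(p,ori=R,v=.025,f_stop=3)); o=st('floor')
Rt=o['eef_rot']@RT.T; T=o['ee_pos']-Rt@PT; print('tip z',(T+Rt@[.095,0,0]),'tilt',np.degrees(np.arcsin(-Rt[2,0])))
```

```text
False
in walls t 8.97 p [0.4928 0.0996 0.0998] F [ 0.6  0.5 -3.8] M [-0.03  0.13  0.04] w 0.155
True
floor t 9.47 p [0.4932 0.0996 0.0899] F [ 1.1 -0.   2. ] M [ 0.02 -0.65 -0.  ] w 0.157
tip z [0.65040807 0.10679321 0.03950142] tilt 9.99635009047607
```

The tongue touched the floor at z ≈ 0.0395, and depth gave 0.041. I raise it 2 mm, slide under the lip and push until the slot's back wall is felt.

```bash
cat >> h.py <<'E'
FZ=.0400
def tip():
    o=r.get_obs(); Rt=o['eef_rot']@RT.T; T=o['ee_pos']-Rt@PT; w=T+Rt@[.095,0,0]
    m=rz(MY).T@(w-MO); print('  tip machine mm',(m*1000).round(1),'tilt',np.degrees(np.arcsin(-Rt[2,0])).round(2)); return m
E
python3 - <<'E'
from h import *
def go(x,z,tilt=10,y=0,v=.06,f=None):
    p,R=tcp(mw(x,y,z),MY,tilt); s=r.move_straight(p,ori=R,v=v,f_stop=f); print(s); st(); tip(); return s
go(-.045,FZ+.002,v=.02)
if not go(.018,FZ+.0015,v=.06,f=4):
    go(.030,FZ+.0015,v=.02,f=6) or go(.040,FZ+.0015,v=.01,f=7)
E
```

```text
False
 t 9.78 p [0.4925 0.0996 0.0921] F [ 0.6 -0.9 -2.4] M [-0.05  0.18  0.03] w 0.157
  tip machine mm [-45.8  -0.   41.4] tilt 10.09
False
 t 10.97 p [0.5557 0.1025 0.0918] F [-0.2  0.4 -3.3] M [-0.02  0.19  0.01] w 0.153
  tip machine mm [17.4  0.  41.3] tilt 10.04
False
 t 11.72 p [0.5676 0.103  0.0917] F [-2.1 -0.9 -2. ] M [-0.03  0.75  0.02] w 0.155
  tip machine mm [29.4  0.  41.2] tilt 10.06
True
 t 12.5 p [0.5737 0.1032 0.0909] F [-1.   0.3  0.5] M [-0.01 -0.15 -0.01] w 0.157
  tip machine mm [35.2 -0.  39.7] tilt 10.31
```

Run:
```python
from h import *
r.dwell(.2); st(); tip(); b=snap('side','s3'); a=snap('top','t3')
i1=cv2.resize(b['pixels'][180:280,190:320],None,fx=6,fy=6,interpolation=cv2.INTER_CUBIC)
cv2.imwrite('pics/c5.png',i1[...,::-1])
o=r.get_obs(); Rt=o['eef_rot']@RT.T; T=o['ee_pos']-Rt@PT
for x in((-95,50,0),(-95,50,16),(73,50,16),(-95,-50,16)): print(x,((proj(b,T+Rt@np.array(x)/1000)-[190,180]+.5)*6).round(0))
```

```text
t 12.7 p [0.5732 0.1032 0.0905] F [-0.5 -0.5  3. ] M [ 0.02 -0.55  0.04] w 0.154
  tip machine mm [34.6  0.  39.2] tilt 10.36
(-95, 50, 0) [523. 421.]
(-95, 50, 16) [517. 396.]
(73, 50, 16) [164. 479.]
(-95, -50, 16) [487. 265.]
```

View pics/c5.png

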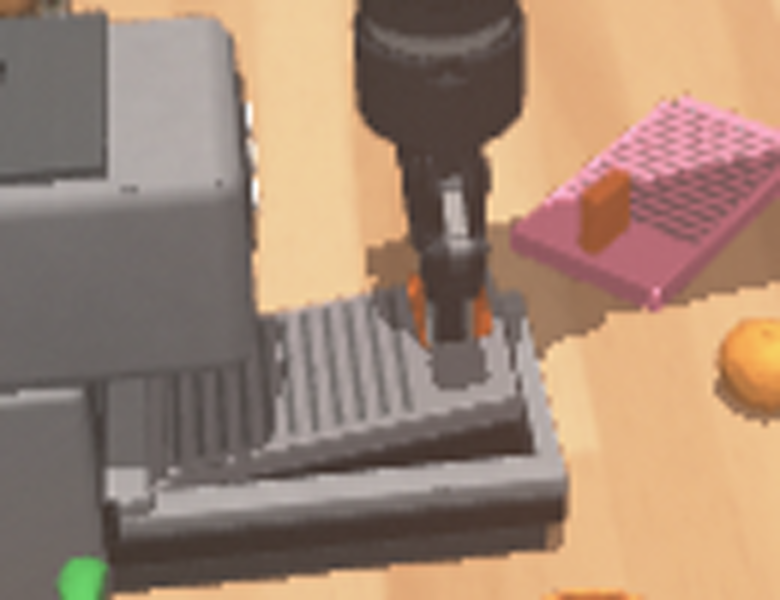

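The side crop shows the tongue under the lip (body step near (150,470)), the tray between the walls, and the front edge at (520,415) still above and inside the sill, matching the model. I ease it off the floor and push on to the wall, then swing.

```bash
cat >> h.py <<'E'
def go(x,z,tilt=10,y=0,v=.06,f=None):
    p,R=tcp(mw(x,y,z),MY,tilt); s=r.move_straight(p,ori=R,v=v,f_stop=f); print(s); st(); tip(); return s
E
python3 - <<'E'
from h import *
go(.034,FZ+.0015,v=.02)
go(.044,FZ+.0015,v=.01,f=8)
E
```

```text
False
 t 13.07 p [0.5704 0.1032 0.0912] F [-4.1  0.1 -1. ] M [-0.08  0.64 -0.02] w 0.157
  tip machine mm [32.   0.  40.3] tilt 10.19
True
 t 13.7 p [0.5737 0.1033 0.0909] F [-0.8  0.4  2.4] M [-0.02 -0.27  0.05] w 0.156
  tip machine mm [35.1  0.1 39.3] tilt 10.44
```

It stopped at tip x ≈ 35.1 both times, which is the back wall, and the 4 N plunger load shows at 32. Now I swing the front down about the tongue tip.

Run:
```python
from h import *
if not go(.0352,FZ+.001,tilt=5,v=.05,f=9):
    go(.0352,FZ+.001,tilt=2.5,v=.04,f=9) or go(.0352,FZ+.0005,tilt=0,v=.03,f=9)
```

```text
False
 t 14.11 p [0.5672 0.1031 0.0771] F [-7.4 -0.7  2.2] M [-0.03  1.24 -0.  ] w 0.156
  tip machine mm [32.6  0.1 39.9] tilt 5.27
False
 t 14.44 p [0.5666 0.103  0.0702] F [-7.2  0.   2.6] M [-0.07  1.16  0.  ] w 0.154
  tip machine mm [33.6  0.1 40.1] tilt 2.74
True
 t 14.72 p [0.5663 0.103  0.064 ] F [-1.4 -0.3  3.9] M [ 0.02  0.06 -0.02] w 0.153
  tip machine mm [34.3  0.  40.4] tilt 0.46
```

Run:
```python
from h import *
r.dwell(.1); st(); tip(); b=snap('side','s4')
i1=cv2.resize(b['pixels'][180:280,190:320],None,fx=6,fy=6,interpolation=cv2.INTER_CUBIC)
cv2.imwrite('pics/c6.png',i1[...,::-1])
o=r.get_obs(); Rt=o['eef_rot']@RT.T; T=o['ee_pos']-Rt@PT
for x in((-95,50,16),(73,50,16),(-95,-50,16)): print(x,((proj(b,T+Rt@np.array(x)/1000)-[190,180]+.5)*6).round(0))
```

```text
t 14.82 p [0.5663 0.103  0.064 ] F [-2.6  0.4  5.1] M [-0.07  0.18  0.04] w 0.156
  tip machine mm [34.3  0.  40.3] tilt 0.51
(-95, 50, 16) [529. 445.]
(73, 50, 16) [171. 482.]
(-95, -50, 16) [499. 313.]
```

View pics/c6.png

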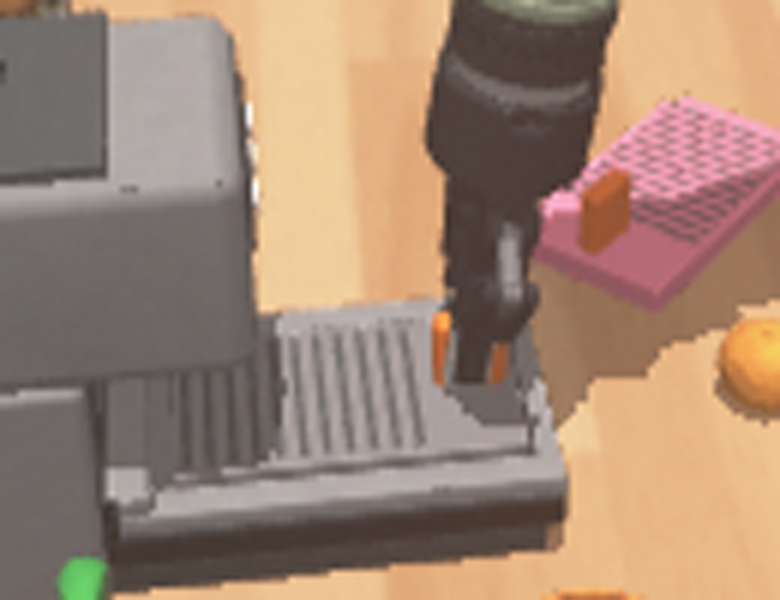

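The side crop shows the tray lying in the bay with its front edge near (530,440), behind the sill with a narrow gap, flush with the wall tops. I press it level, ease it forward against the sill, then release.

Run:
```python
from h import *
go(.0345,FZ-.0005,tilt=-.3,v=.02,f=8)
go(.024,FZ+.0,tilt=-.2,v=.02,f=9)
go(.0305,FZ-.002,tilt=-.5,v=.02,f=8)
```

```text
True
 t 15.08 p [0.5665 0.103  0.064 ] F [-0.9 -1.3  5.4] M [-0.05  0.49 -0.  ] w 0.156
  tip machine mm [34.7  0.  42.4] tilt -0.26
True
 t 15.37 p [0.5649 0.103  0.0642] F [-0.3 -1.1  3.4] M [0.03 0.09 0.19] w 0.154
  tip machine mm [33.3  0.2 43.4] tilt -0.52
True
 t 15.57 p [0.5653 0.103  0.0639] F [ 0.4 -0.7  5.1] M [0.01 0.5  0.13] w 0.151
  tip machine mm [33.7  0.3 43.6] tilt -0.68
```

Run:
```python
from h import *
r.grip(0.5); st('open')
o=r.get_obs(); r.move_straight(o['ee_pos']-.10*o['eef_rot'][:,2],v=.12); st('up')
p,R=r.get_obs()['ee_pos'],r.get_obs()['eef_rot']
r.move_straight(p+[-.12,-.10,.05],v=.2); st('away')
a=snap('top','t5'); b=snap('side','s5')
A=cv2.resize(a['pixels'][150:215,160:215],None,fx=7,fy=7,interpolation=cv2.INTER_CUBIC)
B=cv2.resize(b['pixels'][205:275,205:290],None,fx=4.8,fy=6.5,interpolation=cv2.INTER_CUBIC)
cv2.imwrite('pics/c7.png',np.hstack([A[:455],B])[...,::-1]); print(A.shape,B.shape)
P=cloud(b); Q=cloud(a)
for n,X in(('side',P),('top',Q)):
    m=(X.reshape(-1,3)-MO)@rz(MY); k=lambda x0,x1,y0=-.04,y1=.04:m[(m[:,0]>x0)&(m[:,0]<x1)&(m[:,1]>y0)&(m[:,1]<y1)&(m[:,2]>.03)&(m[:,2]<.075)]
    for lo in range(-175,-20,10): q=k(lo/1e3,(lo+10)/1e3); print(n,lo,len(q),np.median(q[:,2]).round(4) if len(q) else '',end=' | ')
    print()
```

```text
open t 15.97 p [0.5644 0.103  0.063 ] F [0.6 1.5 0.8] M [-0.02  0.2  -0.04] w 0.498
up t 16.95 p [0.5456 0.1021 0.1607] F [ 0.5 -0.2  0.6] M [0.   0.14 0.04] w 0.499
away t 17.92 p [0.4261 0.0022 0.2106] F [ 0.  -0.2 -0. ] M [-0.01  0.19  0.02] w 0.498
(455, 385, 3) (455, 408, 3)
side -175 36 0.053 | side -165 50 0.0542 | side -155 40 0.0581 | side -145 42 0.0589 | side -135 46 0.059 | side -125 55 0.0583 | side -115 58 0.058 | side -105 61 0.0582 | side -95 62 0.0583 | side -85 63 0.0582 | side -75 60 0.058 | side -65 61 0.0576 | side -55 64 0.0579 | side -45 62 0.0576 | side -35 60 0.0581 | side -25 50 0.0579 | 
top -175 35 0.0528 | top -165 74 0.053 | top -155 58 0.0577 | top -145 56 0.0573 | top -135 55 0.0569 | top -125 55 0.0574 | top -115 74 0.0583 | top -105 70 0.0569 | top -95 66 0.0567 | top -85 69 0.0574 | top -75 69 0.0584 | top -65 74 0.058 | top -55 69 0.0573 | top -45 71 0.0573 | top -35 73 0.0578 | top -25 39 0.0571 |
```

View pics/c7.png

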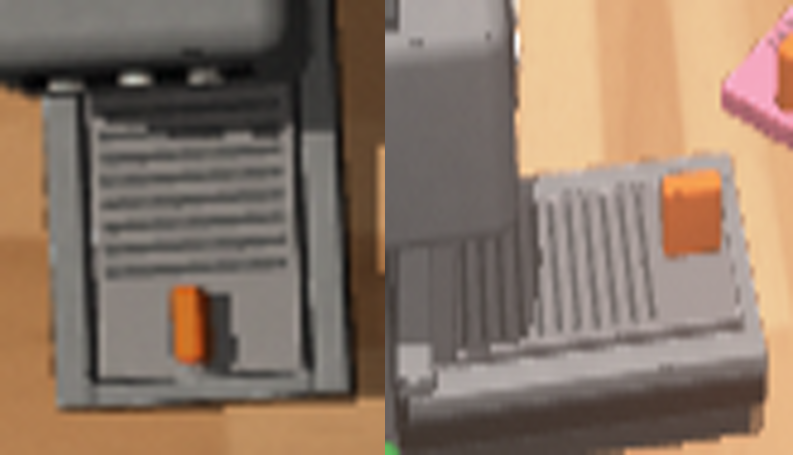

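The crops show the tray flat in the bay, with its orange tab at (190,325) in the left crop and a thin dark line at the sill (y ≈ 380). Depth gives a tray top of 0.0575–0.058 everywhere, against a sill top of 0.053 (nominal difference 5 mm), so it is flat and down. Next I check whether it rests against the sill.

Run:
```python
from h import *
a=load('t5'); s=a['pixels'].astype(int); o=(s[...,0]-s[...,2]>70); o[:188]=0;o[205:]=0;o[:,:180]=0;o[:,:][:,194:]=0
v,u=np.where(o); print(u.min(),u.max(),v.min(),v.max())
wt=(s[...,0]-s[...,2])[o]
c=back(a,np.average(u,weights=wt),np.average(v,weights=wt),.096); print('tab top centre machine mm',(rz(MY).T@(c-MO)*1000).round(1))
P=cloud(a); q=P[o]; q=q[(q[:,2]>.088)&(q[:,2]<.105)]; print('depth tab',len(q),(((q-MO)@rz(MY)).mean(0)*1000).round(1))
g=cv2.cvtColor(a['pixels'],cv2.COLOR_RGB2GRAY)
np.set_printoptions(linewidth=200)
for k in(176,180,184,192,196,200): print(k,g[198:210,k])
# same for initial tray: bias of tab-centre estimate
b=load('t0'); s=b['pixels'].astype(int); o=(s[...,0]-s[...,2]>110); o[:218]=0;o[238:]=0;o[:,:304]=0;o[:,316:]=0
v,u=np.where(o); c=back(b,u.mean(),v.mean(),.056); print('t0 tab',c,'expected [.4558 -.3017]')
# silver sill crest lines for t5: sill inner edge position vs expected row
for y in(-40,-20,20,40): print(y,'sill inner',proj(a,mw(-.158,y/1e3,FZ+.013)).round(1),'front@seated',proj(a,mw(-.158,y/1e3,FZ+.018)).round(1),'front@wall',proj(a,mw(-.153,y/1e3,FZ+.018)).round(1))
```

```text
184 188 191 201
tab top centre machine mm [-134.6   -1.1   96. ]
depth tab 43 [-135.    -1.6   96.6]
176 [134 135 134 133 134 123  66 128 124 117  61 136]
180 [134 132 134 134 134 131  72 122 125 122  72 137]
184 [101 100 107 133 134 126  91 121 117  67  83 136]
192 [ 59  59  60  62  62  66 127 126 119  65 143 144]
196 [133 134 134 137 133  69 123 128 131  78 149 152]
200 [133 135 133 134 128  90 123 119  96  92 151 152]
t0 tab [ 0.45509992 -0.30066619  0.056     ] expected [.4558 -.3017]
-40 sill inner [200.1 202.9] front@seated [199.9 202.8] front@wall [199.9 201.3]
-20 sill inner [194.2 203.2] front@seated [194.  203.1] front@wall [193.9 201.7]
20 sill inner [182.4 203.8] front@seated [182.1 203.8] front@wall [182.  202.3]
40 sill inner [176.4 204.2] front@seated [176.2 204.1] front@wall [176.1 202.6]
```

The tab centre is at machine x ≈ −135 (seated −135; −130 if it were held off the sill), and the front edge sits on the sill line. So the tray is home and the spring is holding it against the sill. Handing in.

Run:
```python
from h import *
st(); r.close_job()
```

```text
t 18.02 p [0.426  0.0025 0.2103] F [-0.4  0.2  0. ] M [-0.03  0.21 -0.02] w 0.499
the job is handed in; nothing more can be done
```

The drip tray is back in the coffee machine and the job is handed in, at 18.0 s of the 48 s allowed.

I took the grey tray by its orange tab and left the pink look-alike alone. I tilted it nose-down and felt the bay floor with about 5 N. Then I slid the tongue under the lip and pushed the switch in until the tray met the back wall. The front was swung down behind the sill, and the tray was eased forward and released.

**Last checks:**
- **Flat:** the tray's top is at 57–58 mm along the whole visible length, about 5 mm above the sill, as it should be when seated.
- **Fully home:** the tab centre is at machine x ≈ −135 mm, the seated value, and the front edge is on the sill line.
- **Hands off:** the arm is clear of everything, with force near zero.

**Not confirmed or slightly off:**
- **Switch:** its travel was not measured directly. That it is held in by about 4 mm follows from the tray's position.
- **Floor height:** touch gave 39.5 mm and the final depth images about 42 mm.
- **Final press and ease-forward:** these moves stopped early on their force limits, so I relied on the pictures taken after release.
- **Other objects:** I did not measure them again afterwards, but no move went near them.

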